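Close the biopsy pot on its positive-stop thread

ROBOT

A 6-joint arm with a two-finger parallel gripper is mounted at the origin on a cart in front of the work surface, level with it; the furniture and walls round the work are solid. World frame = base frame: x ahead of the robot, y to its left, z up, the work surface at z = 0. Lengths are in m, angles in rad, forces in N, time in s.
With the tool pointing down it reaches from about 0.4 to 0.825 m from the base axis. Payload 7 kg.
Tool frame: the origin (TCP) lies at the very end of the fingers, on their centre line; the grasp point (between the pads) lies 19 mm behind it (grip_depth is the distance from the TCP to the grasp point, in m); z points along the fingers, y is the direction in which the jaws open and shut (so a half turn about z gives the same grasp; the last joint's range is limited). The gripper opens to 88 mm and grips with 3 to 60 N. Pads are 19 mm wide; open, the fingers measure 130 mm over their backs; the gripper's body (78 mm by 193 mm) begins 47 mm behind the grasp point.
Start: joints at [-0.832, 0.359, 0.012, 0, -1.224, -0.288], TCP at [0.294, -0.608, 0.227] pointing down, gripper open.
Joint ranges: [-3.07, 3.07], [-1.43, 2.12], [-1.02, 1.25], [-3.03, 1.67], [-3.05, -0], [-3.03, 3.03]. Speed limits (rad/s): [2.39, 2.39, 3.01, 3.14, 3.14, 3.14].

INTERFACE

Orientations are given as [roll, pitch, yaw] about the fixed x, y, z axes, in that order (R = Rz(yaw) Ry(pitch) Rx(roll)).
In Python, from station import get_state, grab_frame, get_calibration, job_done, grip_depth gives the robot as it stands. The module is installed in compiled form; this text tells all that it offers.
- The arm moves only by the shell command python3 -m crank 'ROWS' [FORCE]. ROWS is JSON, a list of rows, each an object with "turn": the turn, a rotation vector about the tool's x, y, z each as a share of 2 pi rad, from -1 to 1, a list of three; "slide": the shift along the tool's x, y, z each as a share of 0.5 m, from -1 to 1, a list of three; "fingers": the opening, from -1 (shut) to 1 (fully open). A call has 1 to 5 rows; each row is the pose to reach, as a shift and turn from the pose commanded when the call began, along the tool's axes at that moment, turning the shorter way round; what a row does not reach only later rows make up. A row lasts 1/12 s, in which the tool goes at most 41.7 mm and 7.16 degrees, less where a joint would pass 70% of its speed; a pose out of reach is approached as far as the arm can. A call with a number of a shift or a turn outside -1 to 1 is refused whole. A call with a gripper value outside its range is refused whole. The fingers move at their own pace and stop on an object; FORCE is the grip in N (left out, the last holds). Time passes only in rows, so rows that repeat a pose let the fingers close. It gives the time, the measured TCP pose, the force and the opening at its end, in the units of the state.
- get_state(): the state, without advancing time (a new reading comes with each control period).
- grab_frame(name): name is "scene" or "top" or "wrist"; returns the picture (400x640x3 uint8, red, green, blue); there is no depth.
- get_calibration(name): a dict with "K" (3x3 intrinsics, pixels), "pose" (4x4, takes a point from camera to world coordinates). Camera axes: x right, y up, looking along -z (the intrinsics and any distortion apply to the point x, -y, -z); pixel columns grow to the right and rows downward; lengths in m; the calibration is good to about 2 mm. A picture is of the moment at which its call begins: read the wrist's pose just before it. get_calibration takes no time and is no camera call; for the wrist camera it gives the pose at the moment of the call.
- job_done(): hands the job in, once; it reports no verdict.
The state is a dict: "t": time; "q": joint angles; "qd": joint speeds; "joint_efforts": joint torques, N m; "eef_pos": TCP position; "ee_rot": TCP orientation; "force": force on the tool from outside, world axes, zero at the start; "moment": the same for the moment, N m; "width": finger opening in m.
Only numpy, scipy, OpenCV 4.12 (cv2) and the standard library are available. Lean on these libraries where they do the work, as an engineer would, in place of code of your own. Each camera call takes 0.05 s, during which the arm holds its last target.

TASK

The biopsy is in the square pot in the carrier: put the lid on so it can go to pathology. Seat the lid level on the neck, feel for the thread by turning it back (anticlockwise) until it has dropped behind the thread starts, then screw it clockwise until it meets the stop and the sealing ring is pressed down all round; let go of it and leave the other things where they are.

Things in the scene. Friction and masses are not known exactly. Their poses are not given: they have to be found in the camera images.
- lid: plain white round screw lid, 56 mm across, 22 mm high, 35 to 65 g, lying on the worktop open side down. Origin: centre of its skirt's lower edge; z up through its top. Its ribbed grip band is the upper 9 mm (13 to 22 mm above the origin); below that the skirt is 53.6 mm outside, 49.2 mm inside, with four lugs inside. A centrifuge, 95 mm high, stands just behind (x over 0.49)
- lid_lugs (a point): on the lid's axis at lug height, 3.7 mm above the skirt's edge. Four round lugs 2.6 mm thick point inward, 90 degrees apart, 42 mm between opposite tips. Lid set on the pot with its lugs on the thread ridges: its liner stands 5 to 8 mm above the rim (10 mm if on the stop ribs). Clockwise it then only runs against the ribs; it must first be turned back anticlockwise, by up to 80 degrees
- lid_liner (a point): centre of the flat inside of the lid's top, 13 mm above its origin: the face that presses the sealing ring. Turned back far enough, the lugs come off the ridges' upper ends and drop into the gaps; the liner then rests on the ring, 2.5 mm above the rim, and a rib blocks further anticlockwise turning
- pot: square clear specimen pot, 58 x 58 mm, with a white round threaded neck; fixed: its square shape sits in one of the carrier's three wells, which keeps it from turning. Origin: centre of its underside; the rim of its mouth is 92 mm above. The neck is 40 mm outside, 37.6 mm at the rim
- pot_rim (a point): centre of the pot's mouth at the hard rim, 92 mm above the pot's origin; z up. A dark silicone sealing ring stands 2.5 mm above the rim and gives under about 4.5 N per mm. Lid fully home: its liner is about 0.2 mm above the rim, the ring pressed nearly level with it, and the thread holds it so by friction
- pot_neck (a point): on the pot's axis 5 mm below the rim. Right-hand thread, 47.6 mm across: four ridges 90 degrees apart, each 62 degrees long, 2.2 mm thick, starting 3.5 mm below the rim and falling 3.6 mm clockwise (seen from above) to an upright stop rib, 0.5 to 13.5 mm below the rim; then a 22 degree gap to the next start. Where the starts lie round the neck varies and no pose shows it: feel for it
- pot_seal (a point): top of the sealing ring as found, 2.5 mm above the rim. From the gaps, clockwise turning takes the lugs under the ridges; the lid is drawn down 20.7 mm per turn until the lugs meet the ribs after 60 to 80 degrees. The last part takes 0.1 to 0.3 N m; at the stop the torque rises steeply, and 0.5 N m is tight enough
- carrier: grey plastic carrier, 70 x 202 mm (224 mm over its end lips), 40 mm high, fixed, with three square wells in a row along its y axis, 66 mm apart; floor 4 mm thick. Origin: centre of its underside. The pot is in one well, closed specimen cups in the other two
- specimen_cup_a: closed round specimen cup with red screw lid, 62 mm across, 72 mm high, loose in a well of the carrier; bystander. Origin: centre of its underside
- specimen_cup_b: closed round specimen cup with yellow screw lid, 62 mm across, 72 mm high, loose in a well of the carrier; bystander. Origin: centre of its underside
- glucose_meter: white hand-held meter lying flat, 93 x 52 x 20 mm; bystander. Origin: centre of its underside
- lab_timer: white timer lying flat, 58 x 66 x 17 mm; bystander. Origin: centre of its underside
Not all that is in view belongs to the job. What is shaped like the lid but purple or turquoise is not meant.

How it is judged:
By the outcome, as a careful person would: the job done as asked, in the order asked, and still so for the second after the job is handed in, with the robot touching nothing.
It also fails if it takes over 51 s, if anything falls off the work surface, if the arm or the gripper's body presses on something with over 40 N, if the wrist force passes 120 N, or if a joint passes its speed limit or range.

## Working session

There is one attempt and no reset: what is moved stays moved. The work goes in short steps, Python scripts to look and compute and a shell command to move; the robot and the scene stay as the last step left them, time stands still between calls to the robot, and variables do not carry over. Pictures are saved under pics/ and viewed, and the job is handed in when it is done.

```bash
mkdir -p pics; ls
python3 - <<'E'
from station import *
import cv2
s=get_state(); print(s, grip_depth)
for n in ["scene","top","wrist"]:
    f=grab_frame(n); cv2.imwrite(f"pics/{n}0.png",f[:,:,::-1]); c=get_calibration(n); print(n,c)
E
```

```text
pics
{'t': 0.0, 'q': array([-8.31904507e-01,  3.59397894e-01,  1.10954556e-02, -3.38141324e-04,
       -1.22409856e+00, -2.88082374e-01]), 'qd': array([-1.08150000e-03, -5.38609871e-04, -3.11808839e-04,  7.29862434e-05,
        1.29990175e-03,  2.03820727e-03]), 'joint_efforts': array([ 9.60592624e-04, -5.82714808e+01,  2.93067062e+01,  6.99717969e+00,
        7.08267806e-03, -1.63276868e-04]), 'eef_pos': array([ 0.29385522, -0.60715781,  0.22563366]), 'ee_rot': array([ 3.13996379e+00, -1.51175605e-04, -2.69089824e+00]), 'force': array([-0.34167196, -0.08904767, -0.06319593]), 'moment': array([ 0.00512456,  0.00402819, -0.03583697]), 'width': 0.08783603628431239} 0.0188
scene {'K': array([[449.64394301,   0.        , 321.40525184],
       [  0.        , 449.64394301, 191.39889499],
       [  0.        ,   0.        ,   1.        ]]), 'pose': array([[-0.81715257,  0.44838326, -0.36223492,  0.13221383],
       [-0.5764097 , -0.63161598,  0.5184719 ,  0.51557045],
       [ 0.00368075,  0.63246637,  0.77457908,  0.79917924],
       [ 0.        ,  0.        ,  0.        ,  1.        ]])}

[... 235 characters left out ...]
      [-0.99977082, -0.0164475 ,  0.01370346,  0.03205651],
       [ 0.0111586 ,  0.1459121 ,  0.98923463,  0.915181  ],
       [ 0.        ,  0.        ,  0.        ,  1.        ]])}
wrist {'K': array([[303.63894274,   0.        , 318.04024001],
       [  0.        , 303.63894274, 204.04342544],
       [  0.        ,   0.        ,   1.        ]]), 'pose': array([[-4.35342314e-01, -8.58841269e-01, -2.69942112e-01,
         2.19579799e-01],
       [ 9.00264992e-01, -4.15271389e-01, -1.30662230e-01,
        -6.42822432e-01],
       [ 1.18880005e-04, -2.99902231e-01,  9.53969935e-01,
         3.85781947e-01],
       [ 0.00000000e+00,  0.00000000e+00,  0.00000000e+00,
         1.00000000e+00]])}
```

View pics/top0.png

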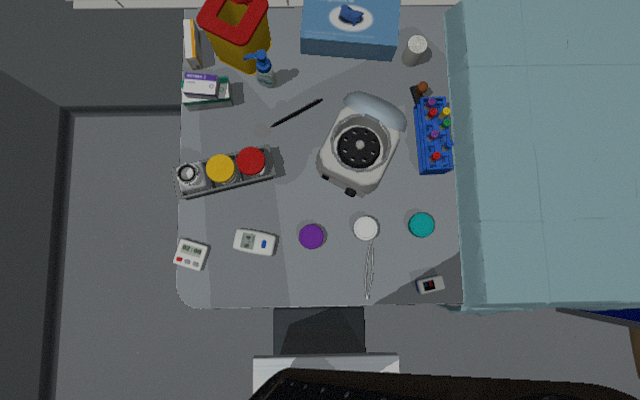

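View pics/scene0.png

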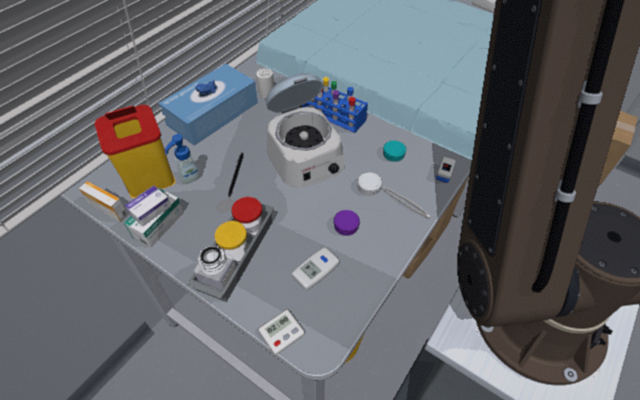

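View pics/wrist0.png

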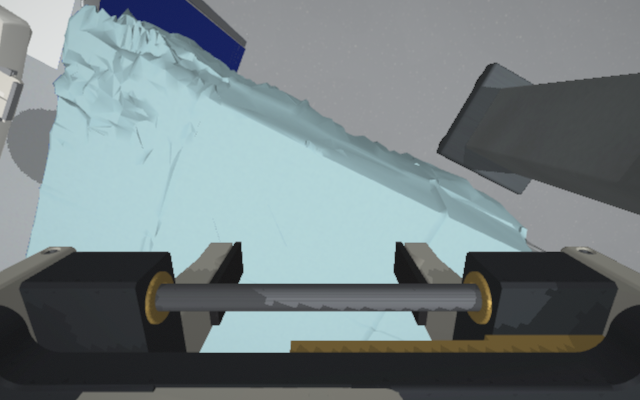

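Lid candidates in the top view are white (366,228), purple (311,236) and turquoise (421,225). There is also a white cup at (415,47) and the pot's neck at (189,174). By the description it is the white one at (366,228), so I'll check that in a crop.

```bash
cat > h.py <<'E'
import numpy as np, cv2
from station import *
def ray(name,uv,z,c=None):
    c=c or get_calibration(name); K=c["K"];P=c["pose"]
    d=np.array([(uv[0]-K[0,2])/K[0,0],-(uv[1]-K[1,2])/K[1,1],-1.]); d=P[:3,:3]@d
    o=P[:3,3]; return o+d*(z-o[2])/d[2]
def proj(name,p,c=None):
    c=c or get_calibration(name); K=c["K"];P=c["pose"]
    q=P[:3,:3].T@(np.array(p)-P[:3,3]); return np.array([K[0,2]+K[0,0]*q[0]/-q[2],K[1,2]-K[1,1]*q[1]/-q[2]])
E
python3 - <<'E'
from h import *
t=cv2.imread("pics/top0.png"); s=cv2.imread("pics/scene0.png")
a=cv2.resize(t[205:255,340:395],(440,400),interpolation=cv2.INTER_CUBIC)
b=cv2.resize(t[150:205,165:215],None,fx=8,fy=8,interpolation=cv2.INTER_CUBIC)[:400]
cv2.imwrite("pics/c1.png",np.hstack([a,b[:400,:360]]))
a=cv2.resize(s[165:205,350:395],(450,400),interpolation=cv2.INTER_CUBIC)
b=cv2.resize(s[240:290,190:235],None,fx=8,fy=8,interpolation=cv2.INTER_CUBIC)
cv2.imwrite("pics/c2.png",np.hstack([a,b[:400,:350]]))
E
```

```text
(no output)
```

View pics/c1.png

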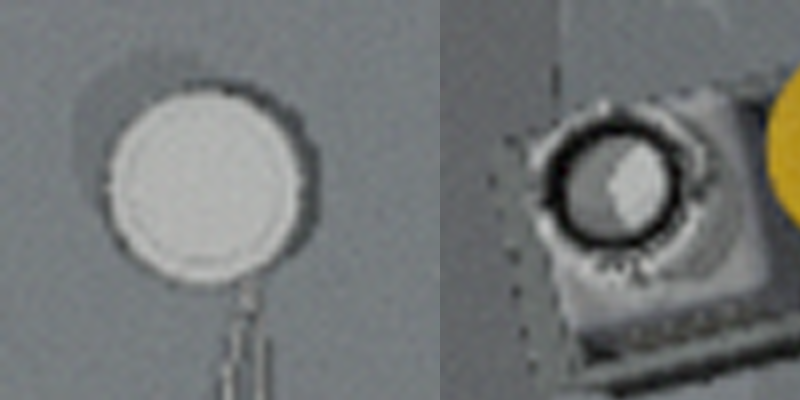

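View pics/c2.png

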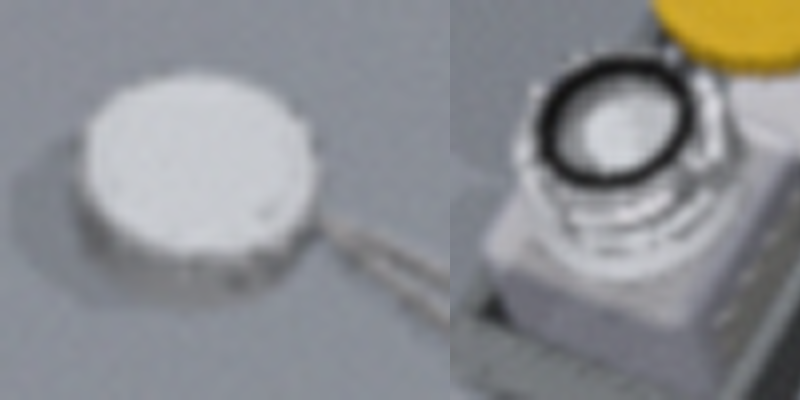

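Run:
```python
from h import *
print("lid top",ray("top",(365.1,228.),.022), "scene",ray("scene",(369.4,180.7),.022))
print("lid edges x", ray("top",(353.2,228),.022),ray("top",(377.2,228),.022))
print("pot top",ray("top",(186.2,172.2),.0985), "scene",ray("scene",(210.3,254.8),.0985))
# triangulate
def tri(a,b):
    A=[];B=[]
    for n,uv in (("top",a),("scene",b)):
        c=get_calibration(n);o=c["pose"][:3,3];d=ray(n,uv,0)-o;d/=np.linalg.norm(d);M=np.eye(3)-np.outer(d,d);A.append(M);B.append(M@o)
    return np.linalg.lstsq(np.vstack(A),np.hstack(B),rcond=None)[0]
print(tri((365.1,228.),(369.4,180.7)),tri((186.2,172.2),(210.3,254.8)))
print("carrier end corners etc; cup yellow", ray("top",(220,168),.076+0),"red",ray("top",(250.5,160),.076), ray("scene",(230.5,235),.076),ray("scene",(246.5,209.5),.076))
print("centrifuge front", ray("top",(349,191),.09), ray("top",(318,181),.09))
```

```text
lid top [ 0.42595617 -0.09296809  0.022     ] scene [ 0.42468489 -0.09359758  0.022     ]
lid edges x [ 0.42641666 -0.06656786  0.022     ] [ 0.42548763 -0.11982987  0.022     ]
pot top [0.54166403 0.28214493 0.0985    ] scene [0.53813717 0.28301479 0.0985    ]
[ 0.42531171 -0.0932647   0.0220419 ] [0.54124002 0.28240978 0.09533267]
carrier end corners etc; cup yellow [0.55458547 0.21789754 0.076     ] red [0.57097642 0.15344103 0.076     ] [0.55053655 0.22108596 0.076     ] [0.56604951 0.15696533 0.076     ]
centrifuge front [ 0.49836803 -0.05283708  0.09      ] [0.52050696 0.01105517 0.09      ]
```

```bash
cat >> h.py <<'E'
from scipy.spatial.transform import Rotation as Rn
def to(p,yaw=np.pi,rpy=None):
    s=get_state(); R=Rn.from_euler('xyz',s['ee_rot']); T=Rn.from_euler('xyz',rpy if rpy is not None else [np.pi,0,yaw])
    sl=R.inv().apply(np.array(p)-s['eef_pos'])/0.5; tu=(R.inv()*T).as_rotvec()/(2*np.pi)
    print("t",round(s['t'],2),"slide",sl.round(4),"turn",tu.round(4),"F",s['force'].round(2),"M",s['moment'].round(3),"w",round(s['width'],4), "pos",s['eef_pos'].round(4),"rot",s['ee_rot'].round(4),"q6",s['q'][5].round(3))
E
python3 - <<'E'
from h import *
to([.425,-.093,.2])
c=get_calibration("wrist");s=get_state();print(proj("wrist",s['eef_pos'],c))
E
```

```text
t 0.15 slide [-0.6841  0.8115  0.0526] turn [ 0.0002 -0.0001  0.0717] F [ 0.43 -0.07  0.07] M [0.025 0.033 0.017] w 0.0878 pos [ 0.2939 -0.6073  0.2258] rot [ 3.1403e+00 -2.0000e-04 -2.6909e+00] q6 -0.288
[317.45040974 256.48302204]
```

```bash
python3 -m crank '[{"turn":[0,0,0.0717],"slide":[-0.684,0.8115,0.0526],"fingers":1},{"turn":[0,0,0.0717],"slide":[-0.684,0.8115,0.0526],"fingers":1},{"turn":[0,0,0.0717],"slide":[-0.684,0.8115,0.0526],"fingers":1},{"turn":[0,0,0.0717],"slide":[-0.684,0.8115,0.0526],"fingers":1},{"turn":[0,0,0.0717],"slide":[-0.684,0.8115,0.0526],"fingers":1}]'
python3 -c "
from h import *
to([.425,-.093,.2])"
```

```text
t: 0.57
eef_pos: [0.3447, -0.4065, 0.2159]
ee_rot: [3.141, -0.0, 3.136]
force: [1.7, 0.9, 0.0]
width: 0.0871
t 0.57 slide [-0.1569  0.6279  0.032 ] turn [ 0.0001 -0.0001 -0.0009] F [1.69 0.87 0.01] M [ 0.063 -0.217 -0.019] w 0.0871 pos [ 0.3447 -0.4065  0.2159] rot [ 3.1413e+00 -4.0000e-04  3.1357e+00] q6 -1.077
```

```bash
python3 -m crank '[{"turn":[0,0,0],"slide":[-0.155,0.62,0.032],"fingers":1},{"turn":[0,0,0],"slide":[-0.155,0.62,0.032],"fingers":1},{"turn":[0,0,0],"slide":[-0.155,0.62,0.032],"fingers":1},{"turn":[0,0,0],"slide":[-0.155,0.62,0.032],"fingers":1},{"turn":[0,0,0],"slide":[-0.155,0.62,0.032],"fingers":1}]'
python3 -c "
from h import *
to([.425,-.093,.2])"
```

```text
t: 0.98
eef_pos: [0.3952, -0.2045, 0.206]
ee_rot: [3.142, 0.0, -3.142]
force: [1.2, 0.1, -0.6]
width: 0.0876
t 0.98 slide [-0.0597  0.223   0.012 ] turn [0.     0.0001 0.    ] F [ 1.23  0.07 -0.61] M [ 0.018 -0.225 -0.023] w 0.0876 pos [ 0.3952 -0.2045  0.206 ] rot [ 3.1416e+00  5.0000e-04 -3.1415e+00] q6 -1.539
```

```bash
python3 -m crank '[{"turn":[0,0,0],"slide":[-0.05,0.19,0.012],"fingers":1},{"turn":[0,0,0],"slide":[-0.05,0.19,0.012],"fingers":1},{"turn":[0,0,0],"slide":[-0.05,0.19,0.012],"fingers":1},{"turn":[0,0,0],"slide":[-0.05,0.19,0.012],"fingers":1}]'
python3 - <<'E'
from h import *
to([.425,-.093,.2]); print(get_state()['q'])
c=get_calibration("wrist"); f=grab_frame("wrist"); cv2.imwrite("pics/w1.png",f[:,:,::-1]); np.save("w1.npy",c["pose"]); print(c["pose"].round(4)); 
print(proj("wrist",[.4254,-.0933,.022],c))
E
```

```text
t: 1.32
eef_pos: [0.421, -0.1085, 0.1999]
ee_rot: [3.141, 0.0, -3.137]
force: [0.2, 0.2, 0.6]
width: 0.0879
t 1.32 slide [-0.0082  0.0309 -0.0001] turn [0.0001 0.0001 0.0007] F [0.23 0.23 0.58] M [-0.06  -0.084 -0.014] w 0.0879 pos [ 0.421  -0.1085  0.1999] rot [ 3.1412e+00  5.0000e-04 -3.1372e+00] q6 -1.771
[ 2.04424807e-01 -2.81112654e-02 -5.27749023e-01 -3.52900412e-04
 -1.07062162e+00 -1.77062977e+00]
[[-4.100e-03 -9.536e-01 -3.011e-01  3.383e-01]
 [ 1.000e+00 -4.300e-03 -1.000e-04 -1.086e-01]
 [-1.200e-03 -3.011e-01  9.536e-01  3.598e-01]
 [ 0.000e+00  0.000e+00  0.000e+00  1.000e+00]]
[331.44035469 187.83441375]
```

View pics/w1.png

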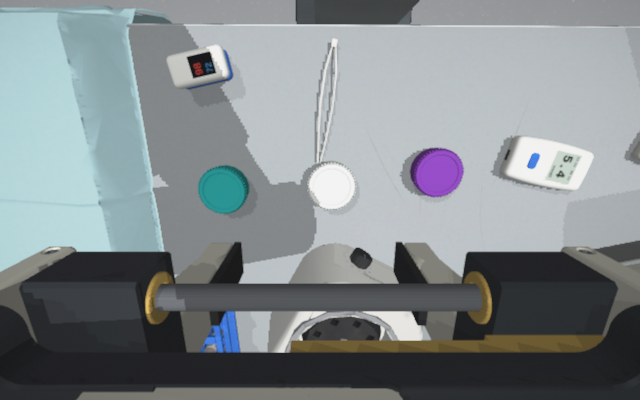

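Run:
```python
from h import *
f=cv2.imread("pics/w1.png"); cv2.imwrite("pics/w1c.png",cv2.resize(f[155:220,295:370],None,fx=8,fy=8,interpolation=cv2.INTER_CUBIC))
g=f.min(2); 
_,m=cv2.threshold(g[155:220,295:370],200,255,0)
n,l,st,ce=cv2.connectedComponentsWithStats(m)
print(st,ce)
```

```text
[[   0    0   75   65 3234]
 [  22    0    2    8   15]
 [  25    0    3    6   11]
 [  14    8   47   46 1615]] [[36.99226964 32.93166357]
 [22.46666667  3.26666667]
 [26.09090909  2.36363636]
 [37.2247678  30.60309598]]
```

View pics/w1c.png

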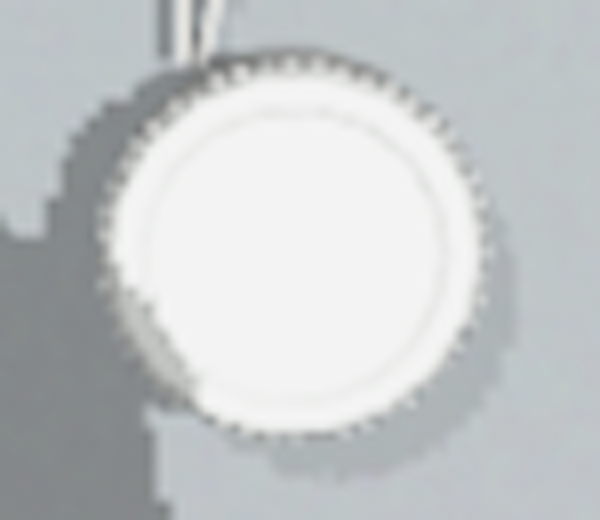

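Run:
```python
from h import *
c=get_calibration("wrist"); c["pose"]=np.load("w1.npy")
print(ray("wrist",(331.6,186.6),.022,c))
to([.4245,-.0935,.1])
```

```text
[ 0.42394049 -0.09314241  0.022     ]
t 1.37 slide [-0.008   0.0325  0.1999] turn [0.     0.     0.0006] F [-0.31 -0.27  0.4 ] M [-0.074 -0.013 -0.038] w 0.0876 pos [ 0.4206 -0.1098  0.2   ] rot [ 3.1415  0.     -3.1376] q6 -1.768
```

```bash
python3 -m crank '[{"turn":[0,0,0.0006],"slide":[-0.0075,0.033,0.08],"fingers":1},{"turn":[0,0,0.0006],"slide":[-0.0075,0.033,0.15],"fingers":1},{"turn":[0,0,0.0006],"slide":[-0.0075,0.033,0.28],"fingers":1},{"turn":[0,0,0.0006],"slide":[-0.0075,0.033,0.28],"fingers":1},{"turn":[0,0,0.0006],"slide":[-0.0075,0.033,0.28],"fingers":1}]'
python3 - <<'E'
from h import *
to([.4245,-.093,.006])
c=get_calibration("wrist"); f=grab_frame("wrist"); cv2.imwrite("pics/w2.png",f[:,:,::-1]); np.save("w2.npy",c["pose"]);
print(proj("wrist",[.4245,-.0933,.022],c))
cv2.imwrite("pics/w2c.png",cv2.resize(f[180:270,270:370,::-1],None,fx=6,fy=6,interpolation=cv2.INTER_CUBIC))
E
```

```text
t: 1.78
eef_pos: [0.4201, -0.0963, 0.0558]
ee_rot: [-3.14, -0.009, 3.136]
force: [0.4, 0.2, 0.0]
width: 0.0874
t 1.78 slide [-0.0096  0.0067  0.0995] turn [-0.0002 -0.0014 -0.0009] F [0.42 0.15 0.03] M [-0.105  0.169  0.035] w 0.0874 pos [ 0.4201 -0.0963  0.0558] rot [-3.1403 -0.0088  3.1361] q6 -1.81
[322.46960233 240.04643333]
```

View pics/w2c.png

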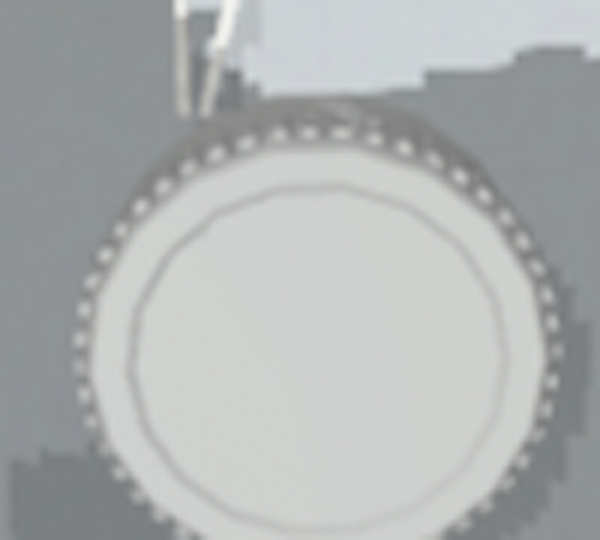

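Run:
```python
from h import *
c=get_calibration("wrist"); c["pose"]=np.load("w2.npy")
print(ray("wrist",(322.6,239),.022,c))
to([.424,-.0932,.006])
f=grab_frame("wrist");c=get_calibration("wrist"); np.save("w3.npy",c["pose"]);cv2.imwrite("pics/w3.png",f[:,:,::-1]);
cv2.imwrite("pics/w3c.png",cv2.resize(f[180:290,270:370,::-1],None,fx=5,fy=5,interpolation=cv2.INTER_CUBIC))
to([.424,-.0932,.006])
```

```text
[ 0.42371259 -0.09320836  0.022     ]
t 1.83 slide [-0.0046  0.006   0.1045] turn [-0.0002 -0.0009 -0.0007] F [-0.36  0.01  1.09] M [-0.042 -0.071  0.021] w 0.0875 pos [ 0.422  -0.0961  0.0583] rot [-3.1402 -0.0058  3.137 ] q6 -1.811
t 1.88 slide [-0.0007  0.0052  0.1081] turn [-0.0001 -0.0003 -0.0006] F [ 0.83 -0.36  0.69] M [ 0.002 -0.081 -0.013] w 0.0878 pos [ 0.4237 -0.0958  0.06  ] rot [-3.1407e+00 -2.1000e-03  3.1375e+00] q6 -1.811
```

View pics/w3c.png

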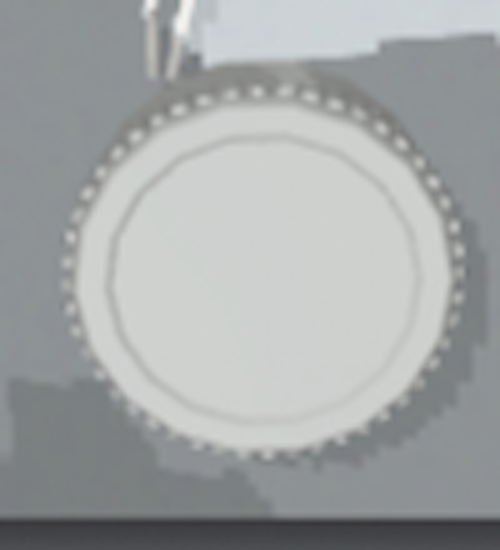

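```bash
python3 -m crank '[{"turn":[0,0,0],"slide":[0,0.0052,0.05],"fingers":1},{"turn":[0,0,0],"slide":[0,0.0052,0.09],"fingers":1},{"turn":[0,0,0],"slide":[0,0.0052,0.107],"fingers":1},{"turn":[0,0,0],"slide":[0,0.0052,0.107],"fingers":1},{"turn":[0,0,0],"slide":[0,0.0052,0.107],"fingers":1}]'
python3 - <<'E'
from h import *
to([.4238,-.0932,.006])
E
```

```text
t: 2.3
eef_pos: [0.425, -0.0924, 0.0077]
ee_rot: [3.142, 0.001, 3.138]
force: [0.2, -0.5, 0.6]
width: 0.0874
t 2.3 slide [ 0.0024 -0.0016  0.0033] turn [-0.      0.0002 -0.0005] F [ 0.2  -0.53  0.63] M [-0.039 -0.045 -0.003] w 0.0874 pos [ 0.425  -0.0924  0.0077] rot [3.1416e+00 1.1000e-03 3.1382e+00] q6 -1.818
```

```bash
python3 -m crank '[{"turn":[0,0,0],"slide":[0.002,-0.0012,0.003],"fingers":1},{"turn":[0,0,0],"slide":[0.002,-0.0012,0.003],"fingers":1},{"turn":[0,0,0],"slide":[0.002,-0.0012,0.003],"fingers":0},{"turn":[0,0,0],"slide":[0.002,-0.0012,0.003],"fingers":-1},{"turn":[0,0,0],"slide":[0.002,-0.0012,0.003],"fingers":-1}]' 25
python3 - <<'E'
from h import *
to([.4238,-.0932,.006])
E
```

```text
t: 2.72
eef_pos: [0.4233, -0.0928, 0.0054]
ee_rot: [3.141, 0.001, 3.138]
force: [-0.3, -0.0, -0.5]
width: 0.0729
t 2.72 slide [-0.0009 -0.0007 -0.0012] turn [ 0.      0.0001 -0.0005] F [-0.29 -0.04 -0.48] M [-0.031 -0.033 -0.033] w 0.0729 pos [ 0.4233 -0.0928  0.0054] rot [3.1414e+00 8.0000e-04 3.1381e+00] q6 -1.817
```

```bash
python3 -m crank '[{"turn":[0,0,0.0],"slide":[-0.0008,0,0],"fingers":-1},{"turn":[0,0,0],"slide":[-0.0008,0,0],"fingers":-1},{"turn":[0,0,0],"slide":[-0.0008,0,0],"fingers":-1},{"turn":[0,0,0],"slide":[-0.0008,0,0],"fingers":-1},{"turn":[0,0,0],"slide":[-0.0008,0,0],"fingers":-1}]' 25
python3 - <<'E'
from h import *
to([.4238,-.0932,.006])
E
```

```text
t: 3.13
eef_pos: [0.4236, -0.0928, 0.005]
ee_rot: [-3.142, 0.0, 3.138]
force: [-0.8, 0.6, 1.6]
width: 0.0554
t 3.13 slide [-0.0005 -0.0007 -0.002 ] turn [-0.      0.     -0.0005] F [-0.82  0.58  1.6 ] M [0.138 0.071 0.035] w 0.0554 pos [ 0.4236 -0.0928  0.005 ] rot [-3.1416e+00  1.0000e-04  3.1382e+00] q6 -1.817
```

```bash
python3 -m crank '[{"turn":[0,0,0],"slide":[0,0,-0.03],"fingers":-1},{"turn":[0,0,0],"slide":[0,0,-0.1],"fingers":-1},{"turn":[0,0,0],"slide":[0,0,-0.18],"fingers":-1},{"turn":[0,0,0],"slide":[0,0,-0.26],"fingers":-1},{"turn":[0,0,0],"slide":[0,0,-0.3],"fingers":-1}]'
python3 - <<'E'
from h import *
to([.54,.2825,.2])
f=grab_frame("wrist");c=get_calibration("wrist"); np.save("w4.npy",c["pose"]);cv2.imwrite("pics/w4.png",f[:,:,::-1]);
E
```

```text
t: 3.55
eef_pos: [0.425, -0.0929, 0.1594]
ee_rot: [3.141, 0.005, 3.139]
force: [1.2, 0.0, 0.1]
width: 0.055
t 3.55 slide [-0.2284  0.7514 -0.0798] turn [ 0.      0.0008 -0.0004] F [1.18 0.01 0.06] M [-0.015 -0.249  0.01 ] w 0.055 pos [ 0.425  -0.0929  0.1594] rot [3.1414 0.0051 3.1389] q6 -1.817
```

View pics/w4.png

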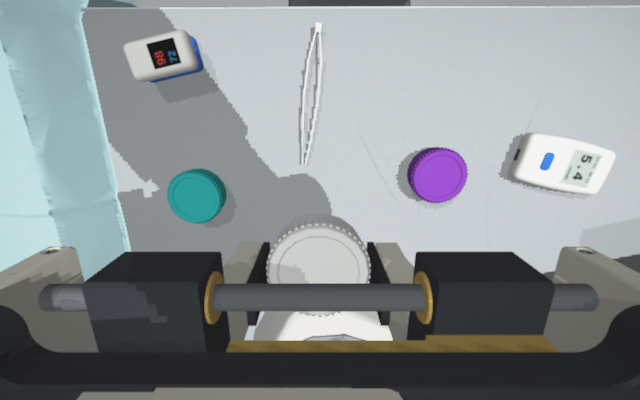

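Run:
```python
from h import *
f=cv2.imread("pics/w4.png");cv2.imwrite("pics/w4c.png",cv2.resize(f[210:320,255:380],None,fx=6,fy=5,interpolation=cv2.INTER_CUBIC))
c=get_calibration("wrist"); c["pose"]=np.load("w4.npy")
s=get_state();print(s['eef_pos'])
R=Rn.from_euler('xyz',s['ee_rot'])
for dx in (-.001,0,.001):
  # groove radius unknown: from w3 ratio groove/rim: 308/375*27.5=22.6mm
  pc=[proj("wrist",s['eef_pos']+R.apply([dx+.0226*np.cos(a),.0226*np.sin(a),-.017]),c) for a in np.linspace(0,2*np.pi,73)]
  pc=np.array(pc); print(dx,pc.min(0),pc.max(0))
```

```text
[ 0.42657578 -0.09277264  0.16167567]
-0.001 [275.46689229 233.88082927] [360.47665958 309.27460648]
0 [275.38699564 232.06273783] [360.55534945 307.7385749 ]
0.001 [275.3068004  230.23755065] [360.63433354 306.19703433]
```

View pics/w4c.png

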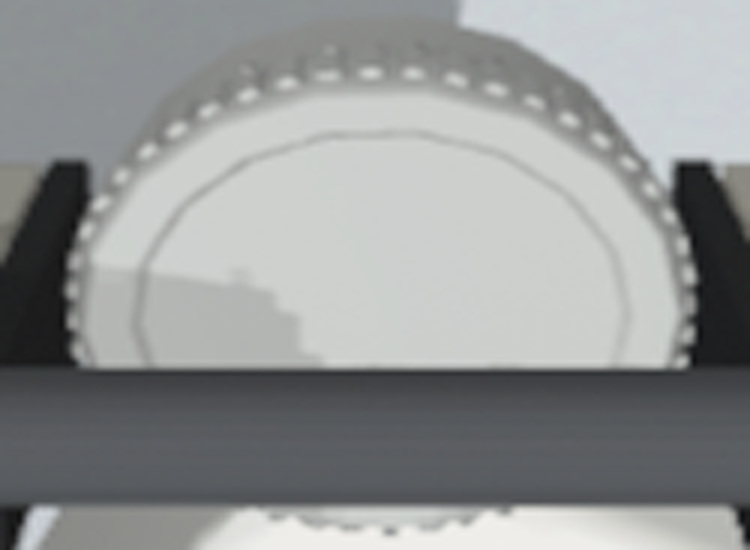

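Run:
```python
from h import *
c=get_calibration("wrist"); c["pose"]=np.load("w4.npy")
s=get_state()
R=Rn.from_euler('xyz',s['ee_rot'])
for r in (.0268,.0275):
 for z in (-.0155,-.017):
  for dx in (-.002,-.001,0):
   pc=np.array([proj("wrist",s['eef_pos']+R.apply([dx+r*np.cos(a),r*np.sin(a),z]),c) for a in np.linspace(0,2*np.pi,73)]); print(r,z,dx,pc.min(0).round(1),pc.max(0).round(1))
```

```text
0.0268 -0.0155 -0.002 [268.1 226.9] [367.9 315.4]
0.0268 -0.0155 -0.001 [268.  225.1] [368.  313.9]
0.0268 -0.0155 0 [267.9 223.3] [368.1 312.4]
0.0268 -0.017 -0.002 [267.6 228. ] [368.3 317.2]
0.0268 -0.017 -0.001 [267.5 226.2] [368.4 315.7]
0.0268 -0.017 0 [267.4 224.3] [368.5 314.2]
0.0275 -0.0155 -0.002 [266.8 225.7] [369.2 316.5]
0.0275 -0.0155 -0.001 [266.7 223.8] [369.3 315. ]
0.0275 -0.0155 0 [266.6 222. ] [369.4 313.5]
0.0275 -0.017 -0.002 [266.3 226.7] [369.6 318.2]
0.0275 -0.017 -0.001 [266.2 224.9] [369.7 316.7]
0.0275 -0.017 0 [266.1 223.1] [369.8 315.2]
```

```bash
python3 -m crank '[{"turn":[0,0,0],"slide":[-0.1,0.3,-0.08],"fingers":-1},{"turn":[0,0,0],"slide":[-0.1,0.3,-0.08],"fingers":-1},{"turn":[0,0,0],"slide":[-0.22,0.72,-0.08],"fingers":-1},{"turn":[0,0,0],"slide":[-0.22,0.72,-0.08],"fingers":-1},{"turn":[0,0,0],"slide":[-0.22,0.72,-0.08],"fingers":-1}]' 
python3 -c "
from h import *
to([.61,.2825,.2])"
```

```text
t: 4.02
eef_pos: [0.4853, 0.1049, 0.1839]
ee_rot: [3.141, 0.0, 3.138]
force: [0.6, -0.6, -0.4]
width: 0.0552
t 4.02 slide [-0.2481  0.3561 -0.0321] turn [ 0.0001  0.     -0.0006] F [ 0.6  -0.59 -0.44] M [-0.119 -0.227 -0.037] w 0.0552 pos [0.4853 0.1049 0.1839] rot [3.1412e+00 2.0000e-04 3.1378e+00] q6 -2.184
```

```bash
python3 -m crank '[{"turn":[0,0,0],"slide":[-0.24,0.34,-0.03],"fingers":-1},{"turn":[0,0,0],"slide":[-0.24,0.34,-0.03],"fingers":-1},{"turn":[0,0,0],"slide":[-0.24,0.34,-0.03],"fingers":-1},{"turn":[0,0,0],"slide":[-0.24,0.34,-0.03],"fingers":-1},{"turn":[0,0,0],"slide":[-0.24,0.34,-0.03],"fingers":-1}]' 
python3 -m crank '[{"turn":[0,0,0],"slide":[-0.01,0.0,0],"fingers":-1},{"turn":[0,0,0],"slide":[-0.01,0.0,0],"fingers":-1},{"turn":[0,0,0],"slide":[-0.01,0.0,0],"fingers":-1}]'
python3 - <<'E'
from h import *
to([.61,.2825,.2])
c=get_calibration("wrist");f=grab_frame("wrist"); np.save("w5.npy",c["pose"]);cv2.imwrite("pics/w5.png",f[:,:,::-1]);
E
```

```text
t: 4.43
eef_pos: [0.6063, 0.2741, 0.198]
ee_rot: [-3.141, -0.001, 3.138]
force: [0.8, 0.8, 0.1]
width: 0.0551
t: 4.68
eef_pos: [0.6102, 0.2723, 0.1971]
ee_rot: [-3.14, -0.002, 3.138]
force: [-0.0, -0.6, -0.6]
width: 0.0551
t 4.68 slide [ 0.0005  0.0204 -0.0058] turn [-0.0002 -0.0003 -0.0006] F [-0.05 -0.58 -0.59] M [-0.058 -0.003  0.049] w 0.0551 pos [0.6102 0.2723 0.1971] rot [-3.1402e+00 -2.2000e-03  3.1381e+00] q6 -2.285
```

View pics/w5.png

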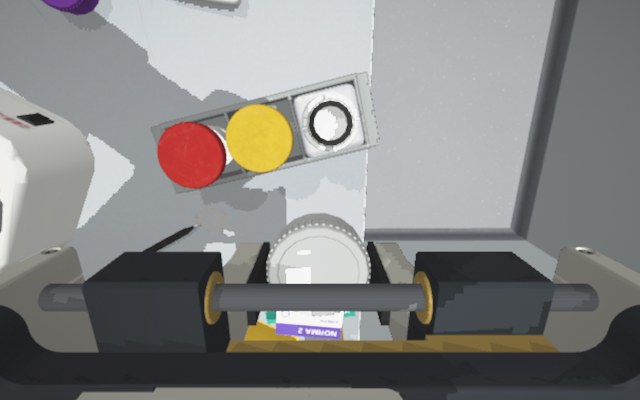

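Run:
```python
from h import *
f=cv2.imread("pics/w5.png");cv2.imwrite("pics/w5c.png",cv2.resize(f[80:165,290:375],None,fx=7,fy=7,interpolation=cv2.INTER_CUBIC))
m=(f[95:150,300:360].max(2)<70).astype(np.uint8)
pts=cv2.findNonZero(m); cs,_=cv2.findContours(m,cv2.RETR_EXTERNAL,cv2.CHAIN_APPROX_NONE); b=max(cs,key=cv2.contourArea)
e=cv2.fitEllipse(b); print(e, (e[0][0]+300,e[0][1]+95))
c=get_calibration("wrist"); c["pose"]=np.load("w5.npy")
print(ray("wrist",(e[0][0]+300,e[0][1]+95),.0985,c))
```

```text
((30.201862335205078, 27.73692512512207), (41.27280044555664, 42.66403579711914), 8.93598461151123) (330.2018623352051, 122.73692512512207)
[0.53873486 0.28225219 0.0985    ]
```

View pics/w5c.png

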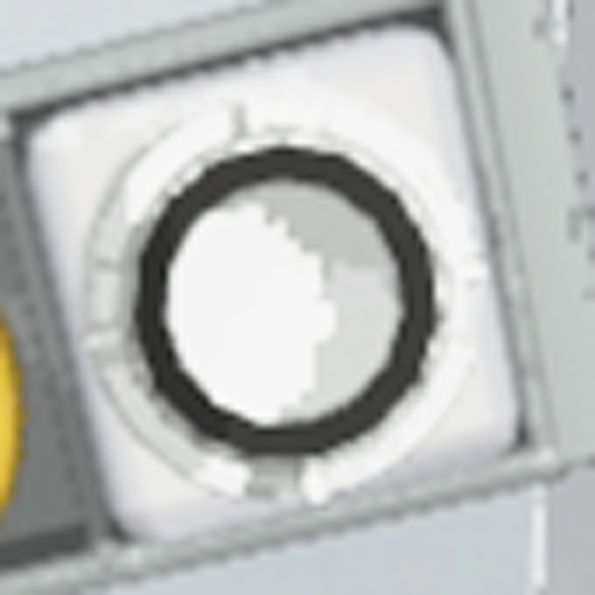

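```bash
python3 -m crank '[{"turn":[0,0,-0.0006],"slide":[0.1434,0.02,0.06],"fingers":-1},{"turn":[0,0,-0.0006],"slide":[0.1434,0.02,0.134],"fingers":-1},{"turn":[0,0,-0.0006],"slide":[0.1434,0.02,0.134],"fingers":-1},{"turn":[0,0,-0.0006],"slide":[0.1434,0.02,0.134],"fingers":-1},{"turn":[0,0,-0.0006],"slide":[0.1434,0.02,0.134],"fingers":-1}]' 
python3 -m crank '[{"turn":[0,0,0],"slide":[0,0.0,0],"fingers":-1},{"turn":[0,0,0],"slide":[0,0.0,0],"fingers":-1},{"turn":[0,0,0],"slide":[0,0.0,0],"fingers":-1},{"turn":[0,0,0],"slide":[0,0.0,0],"fingers":-1}]'
python3 - <<'E'
from h import *
to([.5385,.2823,.112])
E
```

```text
t: 5.15
eef_pos: [0.5383, 0.2817, 0.1321]
ee_rot: [-3.141, -0.0, -3.141]
force: [0.6, -0.6, -0.5]
width: 0.0553
t: 5.48
eef_pos: [0.5399, 0.2827, 0.1324]
ee_rot: [3.141, 0.001, 3.141]
force: [-0.3, 0.3, -0.1]
width: 0.0553
t 5.48 slide [ 0.0028 -0.0008  0.0408] turn [ 0.0001  0.0002 -0.0001] F [-0.29  0.28 -0.14] M [-0.055 -0.022  0.001] w 0.0553 pos [0.5399 0.2827 0.1324] rot [3.1407e+00 1.0000e-03 3.1412e+00] q6 -2.374
```

```bash
for i in 1 2; do python3 -m crank '[{"turn":[0,0,0],"slide":[0,0,0],"fingers":-1},{"turn":[0,0,0],"slide":[0,0.0,0],"fingers":-1}]' | grep -E "pos|rot"; done
python3 -m crank '[{"turn":[0,0,0],"slide":[0.002,-0.0006,0.04],"fingers":-1},{"turn":[0,0,0],"slide":[0.002,-0.0006,0.04],"fingers":-1},{"turn":[0,0,0],"slide":[0.002,-0.0006,0.04],"fingers":-1},{"turn":[0,0,0],"slide":[0.002,-0.0006,0.04],"fingers":-1}]'
python3 - <<'E'
from h import *
to([.5385,.2823,.105])
f=grab_frame("scene"); cv2.imwrite("pics/s6.png",cv2.resize(f[200:310,150:290,::-1],None,fx=5,fy=5,interpolation=cv2.INTER_CUBIC))
E
```

```text
eef_pos: [0.5394, 0.2826, 0.1318]
ee_rot: [3.141, 0.0, 3.142]
eef_pos: [0.5391, 0.2826, 0.1316]
ee_rot: [-3.141, -0.0, -3.141]
t: 6.15
eef_pos: [0.5383, 0.2824, 0.112]
ee_rot: [-3.141, 0.0, -3.141]
force: [-0.1, -0.3, -0.0]
width: 0.0553
t 6.15 slide [-0.0005 -0.0002  0.0141] turn [-0.0001  0.      0.0001] F [-0.14 -0.34 -0.03] M [-0.011 -0.069  0.017] w 0.0553 pos [0.5383 0.2824 0.112 ] rot [-3.1412  0.     -3.141 ] q6 -2.375
```

View pics/s6.png

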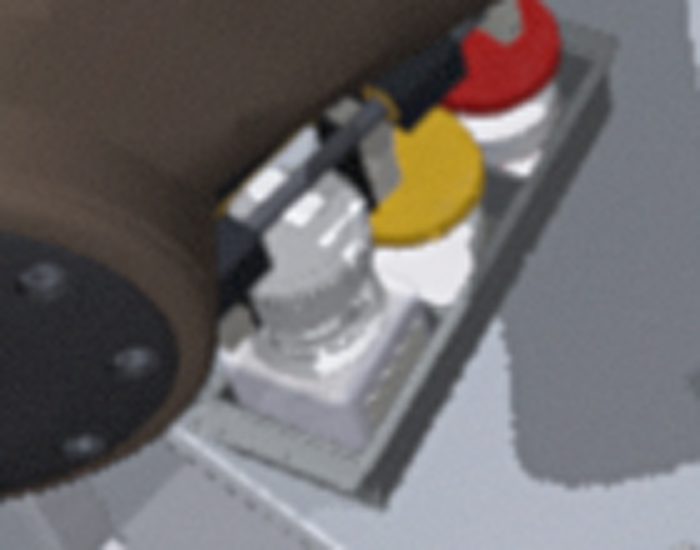

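```bash
python3 -m crank '[{"turn":[0,0,0],"slide":[0,0,0.008],"fingers":-1},{"turn":[0,0,0],"slide":[0,0,0.014],"fingers":-1},{"turn":[0,0,0],"slide":[0,0,0.014],"fingers":-1}]' 
python3 -m crank '[{"turn":[0,0,0],"slide":[0,0,0.004],"fingers":-1},{"turn":[0,0,0],"slide":[0,0,0.008],"fingers":-1},{"turn":[0,0,0],"slide":[0,0,0.01],"fingers":-1},{"turn":[0,0,0],"slide":[0,0,0.01],"fingers":-1}]'
python3 - <<'E'
from h import *
to([.5385,.2823,.095])
E
```

```text
t: 6.45
eef_pos: [0.5378, 0.2822, 0.1041]
ee_rot: [-3.141, -0.001, -3.141]
force: [-0.7, -0.2, -1.2]
width: 0.0553
t: 6.78
eef_pos: [0.5379, 0.2822, 0.0993]
ee_rot: [-3.141, -0.0, -3.141]
force: [-0.0, 0.2, -0.2]
width: 0.0553
t 6.78 slide [-0.0011  0.0002  0.0086] turn [-0.     -0.0001  0.    ] F [-0.01  0.23 -0.25] M [-0.052 -0.02   0.041] w 0.0553 pos [0.5379 0.2822 0.0993] rot [-3.1413e+00 -4.0000e-04 -3.1413e+00] q6 -2.375
```

```bash
python3 -m crank '[{"turn":[0,0,0],"slide":[-0.001,0,0.003],"fingers":-1},{"turn":[0,0,0],"slide":[-0.001,0,0.004],"fingers":-1},{"turn":[0,0,0],"slide":[-0.001,0,0.004],"fingers":-1},{"turn":[0,0,0],"slide":[-0.001,0,0.004],"fingers":-1}]' 
python3 -m crank '[{"turn":[0,0,0],"slide":[0,0,0.002],"fingers":-1},{"turn":[0,0,0],"slide":[0,0,0.004],"fingers":-1},{"turn":[0,0,0],"slide":[0,0,0.004],"fingers":-1},{"turn":[0,0,0],"slide":[0,0,0.004],"fingers":-1}]'
python3 - <<'E'
from h import *
to([.5385,.2823,.095])
E
```

```text
t: 7.12
eef_pos: [0.5386, 0.2824, 0.0976]
ee_rot: [-3.142, -0.0, -3.141]
force: [-0.3, 0.0, 0.4]
width: 0.0551
t: 7.45
eef_pos: [0.5385, 0.2823, 0.0956]
ee_rot: [-3.141, -0.0, -3.141]
force: [0.2, -0.3, -1.0]
width: 0.055
t 7.45 slide [ 0.0001 -0.      0.0011] turn [-0. -0.  0.] F [ 0.24 -0.33 -0.97] M [-0.057 -0.013  0.006] w 0.055 pos [0.5385 0.2823 0.0956] rot [-3.1415e+00 -1.0000e-04 -3.1413e+00] q6 -2.374
```

```bash
for i in 1 2 3; do python3 -m crank '[{"turn":[0,0,0],"slide":[0,0,0.002],"fingers":-1},{"turn":[0,0,0],"slide":[0,0,0.002],"fingers":-1},{"turn":[0,0,0],"slide":[0,0,0.002],"fingers":-1}]' ; done
python3 - <<'E'
from h import *
to([.5385,.2823,.095])
E
```

```text
t: 7.7
eef_pos: [0.5386, 0.2823, 0.0946]
ee_rot: [-3.142, -0.0, -3.141]
force: [1.6, 0.2, -0.4]
width: 0.0547
t: 7.95
eef_pos: [0.5386, 0.2823, 0.0936]
ee_rot: [-3.142, -0.0, -3.141]
force: [-0.4, 0.5, -0.1]
width: 0.0548
t: 8.2
eef_pos: [0.5385, 0.2823, 0.0926]
ee_rot: [-3.142, -0.0, -3.141]
force: [0.5, 0.3, -0.3]
width: 0.0551
t 8.2 slide [ 0.0001 -0.0001 -0.0049] turn [-0. -0.  0.] F [ 0.52  0.34 -0.27] M [-0.026 -0.031  0.023] w 0.0551 pos [0.5385 0.2823 0.0926] rot [-3.1415e+00 -1.0000e-04 -3.1413e+00] q6 -2.374
```

```bash
for i in 1 2 ; do python3 -m crank '[{"turn":[0,0,0],"slide":[0,0,0.002],"fingers":-1},{"turn":[0,0,0],"slide":[0,0,0.002],"fingers":-1},{"turn":[0,0,0],"slide":[0,0,0.002],"fingers":-1}]' ; done
python3 - <<'E'
from h import *
to([.5385,.2823,.095])
f=grab_frame("wrist"); cv2.imwrite("pics/w7.png",f[:,:,::-1])
E
```

```text
t: 8.45
eef_pos: [0.5386, 0.2823, 0.0916]
ee_rot: [-3.141, -0.0, -3.141]
force: [-0.3, -1.0, -0.5]
width: 0.0553
t: 8.7
eef_pos: [0.5386, 0.2824, 0.0906]
ee_rot: [3.142, -0.0, -3.141]
force: [0.3, 0.3, -0.4]
width: 0.055
t 8.7 slide [ 0.0002 -0.0002 -0.0088] turn [ 0. -0.  0.] F [ 0.34  0.32 -0.43] M [ 0.023 -0.001  0.037] w 0.055 pos [0.5386 0.2824 0.0906] rot [ 3.1416 -0.     -3.1413] q6 -2.374
```

View pics/w7.png

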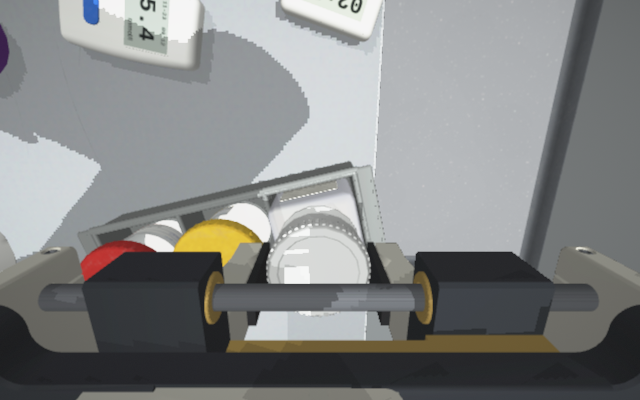

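```bash
for i in 1 2 ; do python3 -m crank '[{"turn":[0,0,0],"slide":[0,0,0.001],"fingers":-1},{"turn":[0,0,0],"slide":[0,0,0.001],"fingers":-1}]' ; done
python3 - <<'E'
from h import *
to([.5385,.2823,.095])
E
```

```text
t: 8.92
eef_pos: [0.5386, 0.2823, 0.0903]
ee_rot: [-3.142, 0.0, -3.141]
force: [-1.4, -0.5, 2.2]
width: 0.0549
t: 9.08
eef_pos: [0.5386, 0.2824, 0.0899]
ee_rot: [3.142, 0.0, -3.141]
force: [-1.5, -0.8, 4.1]
width: 0.055
t 9.08 slide [ 0.0002 -0.0001 -0.0102] turn [0.     0.     0.0001] F [-1.51 -0.79  4.1 ] M [-0.17   0.621 -0.022] w 0.055 pos [0.5386 0.2824 0.0899] rot [ 3.1416e+00  1.0000e-04 -3.1412e+00] q6 -2.374
```

```bash
python3 -m crank '[{"turn":[0,0,-0.005],"slide":[0,0,-0.0004],"fingers":-1},{"turn":[0,0,-0.01],"slide":[0,0,-0.0004],"fingers":-1},{"turn":[0,0,-0.01],"slide":[0,0,-0.0004],"fingers":-1}]'
python3 -c "
from h import *
to([.5385,.2823,.095])"
python3 -m crank '[{"turn":[0,0,-0.005],"slide":[0,0,0],"fingers":-1},{"turn":[0,0,-0.01],"slide":[0,0,0],"fingers":-1},{"turn":[0,0,-0.01],"slide":[0,0,0],"fingers":-1}]'
python3 -c "
from h import *
to([.5385,.2823,.095])"
```

```text
t: 9.33
eef_pos: [0.5388, 0.2824, 0.0901]
ee_rot: [3.141, 0.0, -3.077]
force: [-1.5, -0.2, 3.4]
width: 0.055
t 9.33 slide [ 0.0005 -0.0002 -0.0097] turn [0.     0.0001 0.0102] F [-1.52 -0.21  3.44] M [-0.201  0.273 -0.296] w 0.055 pos [0.5388 0.2824 0.0901] rot [ 3.1413e+00  4.0000e-04 -3.0774e+00] q6 -2.31
t: 9.58
eef_pos: [0.5387, 0.2823, 0.09]
ee_rot: [3.141, 0.0, -3.016]
force: [-0.2, -1.6, 2.0]
width: 0.0549
t 9.58 slide [ 0.0005 -0.     -0.0099] turn [0.0001 0.     0.0199] F [-0.2  -1.63  2.01] M [-0.287  0.175 -0.646] w 0.0549 pos [0.5387 0.2823 0.09  ] rot [ 3.1413e+00  3.0000e-04 -3.0163e+00] q6 -2.249
```

```bash
python3 -m crank '[{"turn":[0,0,0],"slide":[0,0,0.0005],"fingers":-1},{"turn":[0,0,0.018],"slide":[0,0,0.0005],"fingers":-1},{"turn":[0,0,0.036],"slide":[0,0,0.0005],"fingers":-1},{"turn":[0,0,0.054],"slide":[0,0,0.0005],"fingers":-1},{"turn":[0,0,0.054],"slide":[0,0,0.0005],"fingers":-1}]' 45
python3 -c "
from h import *
to([.5385,.2823,.095])"
```

```text
t: 10.0
eef_pos: [0.5389, 0.2827, 0.0898]
ee_rot: [3.141, 0.001, 2.922]
force: [0.9, -0.7, 3.1]
width: 0.0547
t 10.0 slide [ 0.0007 -0.0009 -0.0103] turn [ 0.0001  0.0001 -0.0349] F [ 0.89 -0.73  3.14] M [-0.124 -0.122 -0.073] w 0.0547 pos [0.5389 0.2827 0.0898] rot [3.1411e+00 7.0000e-04 2.9224e+00] q6 -2.594
```

```bash
python3 -m crank '[{"turn":[0,0,0],"slide":[0,0,0],"fingers":0.6},{"turn":[0,0,0],"slide":[0,0,0],"fingers":0.6},{"turn":[0,0,0],"slide":[0,0,0],"fingers":0.6},{"turn":[0,0,0],"slide":[0,0,-0.002],"fingers":0.6}]'
python3 - <<'E'
from h import *
to([.5385,.2823,.09])
E
```

```text
t: 10.33
eef_pos: [0.5382, 0.2821, 0.09]
ee_rot: [-3.141, -0.001, 2.93]
force: [0.1, 0.9, 0.0]
width: 0.0691
t 10.33 slide [-0.0005  0.0005  0.0001] turn [-0.0001 -0.0001 -0.0337] F [0.14 0.86 0.01] M [-0.034 -0.019  0.013] w 0.0691 pos [0.5382 0.2821 0.09  ] rot [-3.1407e+00 -8.0000e-04  2.9297e+00] q6 -2.586
```

Run:
```python
from h import *
c=get_calibration("wrist");f=grab_frame("wrist"); np.save("w8.npy",c["pose"]);cv2.imwrite("pics/w8.png",f[150:350,200:450,::-1].repeat(3,0).repeat(3,1))
c=get_calibration("scene");f=grab_frame("scene");cv2.imwrite("pics/s8.png",cv2.resize(f[220:300,180:250,::-1],None,fx=7,fy=7,interpolation=cv2.INTER_CUBIC))
```

```text
(no output)
```

View pics/w8.png

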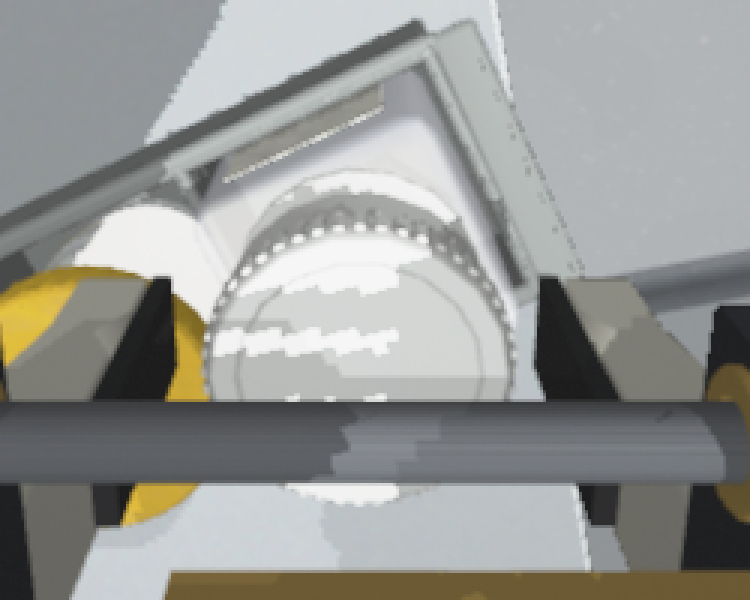

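View pics/s8.png

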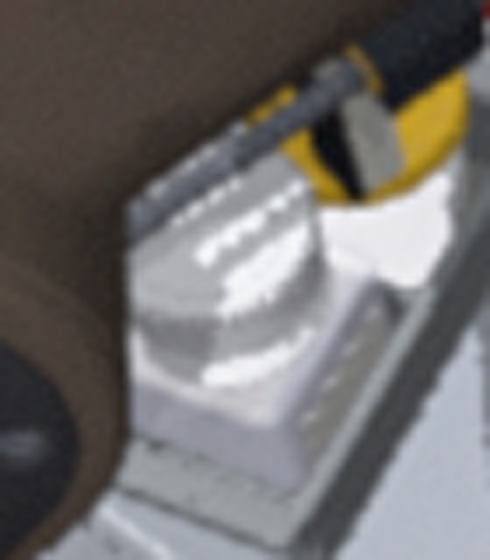

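```bash
python3 -m crank '[{"turn":[0,0,-0.093],"slide":[0,0.0016,0],"fingers":0.6},{"turn":[0,0,-0.093],"slide":[0,0.0016,0],"fingers":0.6},{"turn":[0,0,-0.093],"slide":[0,0.0016,0],"fingers":0.6},{"turn":[0,0,-0.093],"slide":[0,0.0016,0],"fingers":0.6},{"turn":[0,0,-0.093],"slide":[0,0.0016,0],"fingers":0.6}]' 
python3 -m crank '[{"turn":[0,0,-0.093],"slide":[0,0,0],"fingers":0.6},{"turn":[0,0,-0.093],"slide":[0,0,0],"fingers":0.6},{"turn":[0,0,-0.093],"slide":[0,0,0],"fingers":0.6},{"turn":[0,0,-0.093],"slide":[0,0,0],"fingers":0.6},{"turn":[0,0,-0.093],"slide":[0,0,0],"fingers":0.6}]' 
python3 -m crank '[{"turn":[0,0,-0.093],"slide":[0,0,0],"fingers":0.6},{"turn":[0,0,-0.093],"slide":[0,0,0],"fingers":0.6},{"turn":[0,0,-0.093],"slide":[0,0,0],"fingers":0.6},{"turn":[0,0,-0.093],"slide":[0,0,0],"fingers":0.6},{"turn":[0,0,-0.093],"slide":[0,0,0],"fingers":0.6}]'
python3 - <<'E'
from h import *
to([.5384,.2829,.09])
c=get_calibration("wrist");f=grab_frame("wrist"); cv2.imwrite("pics/w9.png",f[150:350,200:450,::-1].repeat(3,0).repeat(3,1))
E
```

```text
t: 10.85
eef_pos: [0.5387, 0.2831, 0.0905]
ee_rot: [-3.142, -0.0, -2.763]
force: [0.2, 0.5, -0.0]
width: 0.0699
t: 11.27
eef_pos: [0.5387, 0.2831, 0.0905]
ee_rot: [3.142, -0.0, -2.179]
force: [0.4, 0.2, -0.1]
width: 0.0704
t: 11.68
eef_pos: [0.5387, 0.2831, 0.0905]
ee_rot: [3.141, -0.0, -1.595]
force: [-0.1, -0.1, 0.1]
width: 0.0706
t 11.68 slide [0.0004 0.0006 0.0011] turn [ 0.     -0.      0.2462] F [-0.14 -0.12  0.13] M [-0.002  0.067  0.022] w 0.0706 pos [0.5387 0.2831 0.0905] rot [ 3.1415e+00 -1.0000e-04 -1.5946e+00] q6 -0.828
```

View pics/w9.png

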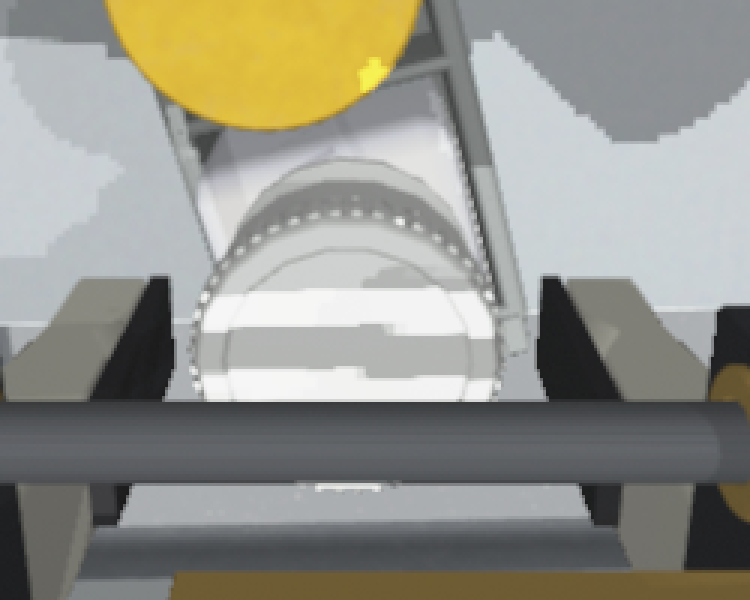

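```bash
python3 -m crank '[{"turn":[0,0,0],"slide":[0.0008,-0.003,0.002],"fingers":0.6},{"turn":[0,0,0],"slide":[0.0008,-0.003,0.002],"fingers":0.6},{"turn":[0,0,0],"slide":[0.0008,-0.003,0.002],"fingers":0.6}]' 
python3 -m crank '[{"turn":[0,0,0],"slide":[0,0,0],"fingers":0},{"turn":[0,0,0],"slide":[0,0,0],"fingers":-1},{"turn":[0,0,0],"slide":[0,0,0],"fingers":-1},{"turn":[0,0,0],"slide":[0,0,0],"fingers":-1}]' 25
python3 - <<'E'
from h import *
to([.5402,.2827,.09])
E
```

```text
t: 11.98
eef_pos: [0.5402, 0.2826, 0.0894]
ee_rot: [3.141, -0.0, -1.604]
force: [0.1, -0.1, 0.0]
width: 0.0702
t: 12.32
eef_pos: [0.5402, 0.2827, 0.0896]
ee_rot: [3.142, -0.0, -1.602]
force: [1.1, 0.4, -0.3]
width: 0.0551
t 12.32 slide [-0.      0.     -0.0008] turn [ 0.    -0.     0.245] F [ 1.13  0.39 -0.28] M [-0.047  0.042  0.011] w 0.0551 pos [0.5402 0.2827 0.0896] rot [ 3.1416 -0.     -1.6023] q6 -0.834
```

```bash
python3 -m crank '[{"turn":[0,0,-0.01],"slide":[0,0,0.001],"fingers":-1},{"turn":[0,0,-0.02],"slide":[0,0,0.001],"fingers":-1},{"turn":[0,0,-0.02],"slide":[0,0,0.001],"fingers":-1}]' 25
python3 -c "
from h import *
to([.5402,.2827,.09])"
python3 -m crank '[{"turn":[0,0,-0.01],"slide":[0,0,0],"fingers":-1},{"turn":[0,0,-0.02],"slide":[0,0,0],"fingers":-1},{"turn":[0,0,-0.02],"slide":[0,0,0],"fingers":-1}]' 25
python3 -c "
from h import *
to([.5402,.2827,.09])"
```

```text
t: 12.57
eef_pos: [0.5404, 0.2828, 0.0894]
ee_rot: [-3.141, 0.0, -1.473]
force: [-0.5, 0.2, 2.3]
width: 0.0548
t 12.57 slide [ 0.0002  0.0005 -0.0012] turn [-0.000e+00  1.000e-04  2.655e-01] F [-0.53  0.22  2.27] M [-0.023  0.104 -0.031] w 0.0548 pos [0.5404 0.2828 0.0894] rot [-3.1411e+00  2.0000e-04 -1.4735e+00] q6 -0.705
t: 12.82
eef_pos: [0.5405, 0.2828, 0.0894]
ee_rot: [-3.141, 0.0, -1.35]
force: [-0.1, -0.0, 1.6]
width: 0.0554
t 12.82 slide [ 0.0002  0.0006 -0.0012] turn [-0.000e+00  1.000e-04  2.852e-01] F [-0.09 -0.05  1.62] M [ 0.02   0.063 -0.008] w 0.0554 pos [0.5405 0.2828 0.0894] rot [-3.1410e+00  2.0000e-04 -1.3498e+00] q6 -0.581
```

```bash
for i in 1 2; do python3 -m crank '[{"turn":[0,0,-0.01],"slide":[0,0,0],"fingers":-1},{"turn":[0,0,-0.01],"slide":[0,0,0],"fingers":-1}]' 25
python3 -c "
from h import *
to([.5402,.2827,.09])" ;done
```

```text
t: 12.98
eef_pos: [0.5401, 0.2828, 0.0893]
ee_rot: [3.142, 0.0, -1.289]
force: [-1.6, -0.2, 2.7]
width: 0.0551
t 12.98 slide [ 0.0002 -0.0001 -0.0015] turn [0.     0.     0.2948] F [-1.58 -0.17  2.65] M [ 0.093  0.654 -0.274] w 0.0551 pos [0.5401 0.2828 0.0893] rot [ 3.1416e+00  3.0000e-04 -1.2890e+00] q6 -0.52
t: 13.15
eef_pos: [0.5401, 0.2827, 0.0892]
ee_rot: [3.142, 0.0, -1.227]
force: [-1.5, 0.7, 3.4]
width: 0.0553
t 13.15 slide [ 0.0002 -0.0002 -0.0017] turn [1.000e-04 0.000e+00 3.046e-01] F [-1.54  0.73  3.39] M [ 0.229  0.71  -0.698] w 0.0553 pos [0.5401 0.2827 0.0892] rot [ 3.1415e+00  5.0000e-04 -1.2274e+00] q6 -0.458
```

```bash
python3 -m crank '[{"turn":[0,0,0.01],"slide":[0,0,0],"fingers":-1},{"turn":[0,0,0.025],"slide":[0,0,0],"fingers":-1},{"turn":[0,0,0.04],"slide":[0,0,0],"fingers":-1},{"turn":[0,0,0.055],"slide":[0,0,0],"fingers":-1},{"turn":[0,0,0.07],"slide":[0,0,0.001],"fingers":-1}]' 45
python3 -c "
from h import *
to([.5402,.2827,.09])"
python3 -m crank '[{"turn":[0,0,0.01],"slide":[0,0,0],"fingers":-1},{"turn":[0,0,0.025],"slide":[0,0,0.0005],"fingers":-1},{"turn":[0,0,0.025],"slide":[0,0,0.0005],"fingers":-1}]' 45
python3 -c "
from h import *
to([.5402,.2827,.09])"
```

```text
t: 13.57
eef_pos: [0.5406, 0.2828, 0.0889]
ee_rot: [-3.141, 0.0, -1.674]
force: [0.3, -0.7, 3.3]
width: 0.0547
t 13.57 slide [ 0.0003  0.0007 -0.0023] turn [-1.000e-04  1.000e-04  2.336e-01] F [ 0.28 -0.67  3.31] M [-0.037  0.158 -0.002] w 0.0547 pos [0.5406 0.2828 0.0889] rot [-3.1409e+00  2.0000e-04 -1.6736e+00] q6 -0.905
t: 13.82
eef_pos: [0.5407, 0.2829, 0.0888]
ee_rot: [-3.141, 0.001, -1.83]
force: [-0.1, -0.4, 2.5]
width: 0.0549
t 13.82 slide [ 0.0006  0.0009 -0.0025] turn [-1.000e-04  2.000e-04  2.088e-01] F [-0.1  -0.38  2.53] M [ 0.028  0.107 -0.037] w 0.0549 pos [0.5407 0.2829 0.0888] rot [-3.1407e+00  5.0000e-04 -1.8295e+00] q6 -1.061
```

```bash
for i in 1 2; do python3 -m crank '[{"turn":[0,0,0.0125],"slide":[0,0,0.0005],"fingers":-1},{"turn":[0,0,0.025],"slide":[0,0,0.001],"fingers":-1},{"turn":[0,0,0.025],"slide":[0,0,0.001],"fingers":-1}]' 45
python3 -c "
from h import *
to([.5402,.2827,.09])"; done
```

```text
t: 14.07
eef_pos: [0.5408, 0.283, 0.0884]
ee_rot: [-3.141, 0.001, -1.982]
force: [-0.3, -0.5, 5.9]
width: 0.0546
t 14.07 slide [ 0.001   0.0008 -0.0032] turn [-0.      0.0002  0.1845] F [-0.27 -0.47  5.86] M [-0.03   0.089 -0.077] w 0.0546 pos [0.5408 0.283  0.0884] rot [-3.1407e+00  9.0000e-04 -1.9820e+00] q6 -1.214
t: 14.32
eef_pos: [0.5409, 0.283, 0.0881]
ee_rot: [-3.141, 0.001, -2.138]
force: [-0.6, -0.1, 6.1]
width: 0.0541
t 14.32 slide [ 0.0013  0.0008 -0.0038] turn [-0.      0.0002  0.1597] F [-0.58 -0.14  6.05] M [-0.038  0.162 -0.081] w 0.0541 pos [0.5409 0.283  0.0881] rot [-3.1407e+00  1.2000e-03 -2.1382e+00] q6 -1.37
```

```bash
for i in 1 2; do python3 -m crank '[{"turn":[0,0,0.0125],"slide":[0,0,0.0002],"fingers":-1},{"turn":[0,0,0.025],"slide":[0,0,0.0005],"fingers":-1},{"turn":[0,0,0.025],"slide":[0,0,0.0005],"fingers":-1}]' 45
python3 -c "
from h import *
to([.5402,.2827,.09])"; done
```

```text
t: 14.57
eef_pos: [0.5409, 0.283, 0.088]
ee_rot: [-3.141, 0.001, -2.295]
force: [0.7, -0.2, 7.0]
width: 0.0546
t 14.57 slide [ 0.0014  0.0007 -0.0041] turn [-0.      0.0003  0.1347] F [ 0.71 -0.22  6.95] M [-0.118  0.19  -0.1  ] w 0.0546 pos [0.5409 0.283  0.088 ] rot [-3.1409e+00  1.4000e-03 -2.2953e+00] q6 -1.527
t: 14.82
eef_pos: [0.5409, 0.283, 0.0877]
ee_rot: [-3.141, 0.001, -2.452]
force: [-0.4, -0.4, 6.8]
width: 0.0547
t 14.82 slide [ 0.0014  0.0004 -0.0046] turn [0.     0.0002 0.1097] F [-0.4  -0.43  6.77] M [-0.124  0.123 -0.111] w 0.0547 pos [0.5409 0.283  0.0877] rot [-3.1411e+00  1.5000e-03 -2.4524e+00] q6 -1.684
```

```bash
for i in 1 2; do python3 -m crank '[{"turn":[0,0,0.01],"slide":[0,0,0],"fingers":-1},{"turn":[0,0,0.015],"slide":[0,0,0],"fingers":-1},{"turn":[0,0,0.015],"slide":[0,0,0],"fingers":-1}]' 45
python3 -c "
from h import *
to([.5402,.2827,.09])"; done
```

```text
t: 15.07
eef_pos: [0.5408, 0.2829, 0.0875]
ee_rot: [-3.141, 0.001, -2.544]
force: [-0.2, 0.4, 5.4]
width: 0.0546
t 15.07 slide [ 0.0012  0.0004 -0.005 ] turn [-0.      0.0002  0.0951] F [-0.18  0.37  5.4 ] M [-0.263 -0.06   0.055] w 0.0546 pos [0.5408 0.2829 0.0875] rot [-3.1412e+00  1.2000e-03 -2.5439e+00] q6 -1.776
t: 15.32
eef_pos: [0.5407, 0.2828, 0.0873]
ee_rot: [-3.141, 0.001, -2.638]
force: [0.2, -1.6, 6.5]
width: 0.0548
t 15.32 slide [ 0.0009  0.0002 -0.0054] turn [-0.      0.0001  0.0802] F [ 0.2  -1.64  6.51] M [-0.316 -0.079  0.01 ] w 0.0548 pos [0.5407 0.2828 0.0873] rot [-3.1413e+00  9.0000e-04 -2.6377e+00] q6 -1.869
```

```bash
for i in 1 2 3; do python3 -m crank '[{"turn":[0,0,0.01],"slide":[0,0,0],"fingers":-1},{"turn":[0,0,0.015],"slide":[0,0,0],"fingers":-1},{"turn":[0,0,0.015],"slide":[0,0,0],"fingers":-1}]' 45 >/dev/null
python3 -c "
from h import *
to([.5402,.2827,.09])"; done
```

```text
t 15.57 slide [ 0.0004  0.0004 -0.0054] turn [-0.0001  0.0001  0.0656] F [-1.15 -1.27  6.31] M [-0.486  0.349  1.211] w 0.0548 pos [0.5404 0.2826 0.0873] rot [-3.1406e+00  3.0000e-04 -2.7292e+00] q6 -1.962
t 15.82 slide [ 0.0021  0.0003 -0.0051] turn [-0.0001  0.0003  0.0506] F [ 4.7  -1.71  5.32] M [-0.74  -1.276  1.006] w 0.0545 pos [0.5413 0.2829 0.0874] rot [-3.1409e+00  1.8000e-03 -2.8239e+00] q6 -2.056
t 16.07 slide [ 0.0019  0.0003 -0.0051] turn [-0.0001  0.0003  0.0356] F [ 3.91 -2.38  5.88] M [-0.947 -1.458  1.468] w 0.0546 pos [0.5411 0.2828 0.0875] rot [-3.1410e+00  1.6000e-03 -2.9177e+00] q6 -2.15
```

```bash
python3 -m crank '[{"turn":[0,0,0],"slide":[0,0,0],"fingers":0.6},{"turn":[0,0,0],"slide":[0,0,0],"fingers":0.6},{"turn":[0,0,0],"slide":[0,0,0],"fingers":0.6},{"turn":[0,0,0],"slide":[0,0,0],"fingers":0.6}]'
python3 - <<'E'
from h import *
to([.5402,.2827,.09])
f=grab_frame("wrist"); cv2.imwrite("pics/w10.png",f[150:350,200:450,::-1].repeat(3,0).repeat(3,1))
f=grab_frame("scene");cv2.imwrite("pics/s10.png",cv2.resize(f[220:300,180:250,::-1],None,fx=7,fy=7,interpolation=cv2.INTER_CUBIC))
E
```

```text
t: 16.4
eef_pos: [0.5395, 0.2824, 0.0862]
ee_rot: [-3.142, -0.002, -2.921]
force: [0.4, 0.7, -0.1]
width: 0.0697
t 16.4 slide [-0.0014  0.0002 -0.0077] turn [-0.     -0.0002  0.0351] F [ 0.43  0.74 -0.11] M [-0.019  0.042 -0.044] w 0.0697 pos [0.5395 0.2824 0.0862] rot [-3.1415e+00 -1.5000e-03 -2.9213e+00] q6 -2.152
```

View pics/w10.png

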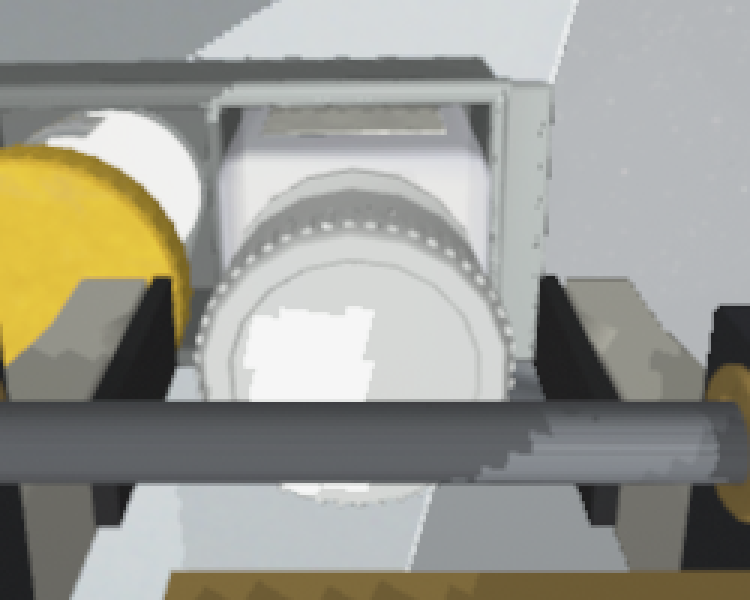

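View pics/s10.png

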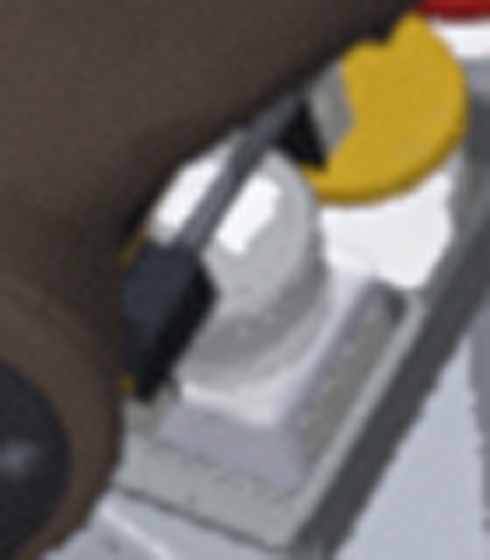

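```bash
python3 -m crank '[{"turn":[0,0,-0.15],"slide":[-0.0014,0.0002,-0.005],"fingers":0.6},{"turn":[0,0,-0.15],"slide":[-0.0014,0.0002,-0.005],"fingers":0.6},{"turn":[0,0,-0.15],"slide":[-0.0014,0.0002,-0.005],"fingers":0.6},{"turn":[0,0,-0.15],"slide":[-0.0014,0.0002,-0.005],"fingers":0.6},{"turn":[0,0,-0.15],"slide":[-0.0014,0.0002,-0.005],"fingers":0.6}]' >/dev/null
python3 -m crank '[{"turn":[0,0,-0.05],"slide":[0,0,0],"fingers":0.6},{"turn":[0,0,-0.05],"slide":[0,0,0],"fingers":0.6},{"turn":[0,0,-0.05],"slide":[0,0,0],"fingers":0.6},{"turn":[0,0,-0.05],"slide":[0,0,0],"fingers":0.6}]'
python3 -c "
from h import *
to([.5402,.2827,.0885])"
```

```text
t: 17.25
eef_pos: [0.5407, 0.2829, 0.0891]
ee_rot: [3.141, -0.0, -1.979]
force: [0.7, -0.0, 0.3]
width: 0.07
t 17.25 slide [0.0008 0.0008 0.0013] turn [ 0.00e+00 -1.00e-04  1.85e-01] F [ 0.66 -0.05  0.26] M [ 0.061  0.111 -0.02 ] w 0.07 pos [0.5407 0.2829 0.0891] rot [ 3.1413e+00 -2.0000e-04 -1.9791e+00] q6 -1.21
```

```bash
python3 -m crank '[{"turn":[0,0,0],"slide":[0.0006,0.0006,0.001],"fingers":0},{"turn":[0,0,0],"slide":[0.0006,0.0006,0.001],"fingers":-1},{"turn":[0,0,0],"slide":[0.0006,0.0006,0.001],"fingers":-1},{"turn":[0,0,0],"slide":[0.0006,0.0006,0.001],"fingers":-1},{"turn":[0,0,0],"slide":[0.0006,0.0006,0.001],"fingers":-1}]' 40
python3 -c "
from h import *
to([.5402,.2827,.0885])"
python3 -m crank '[{"turn":[0,0,0],"slide":[0,0,-0.001],"fingers":-1},{"turn":[0,0,0],"slide":[0,0,-0.002],"fingers":-1},{"turn":[0,0,0],"slide":[0,0,-0.002],"fingers":-1}]'
python3 -c "
from h import *
to([.5402,.2827,.0885])"
```

```text
t: 17.67
eef_pos: [0.5403, 0.2828, 0.0887]
ee_rot: [3.141, -0.0, -1.983]
force: [-0.8, 1.5, 0.5]
width: 0.0549
t 17.67 slide [0.0002 0.0001 0.0004] turn [ 0.000e+00 -1.000e-04  1.844e-01] F [-0.83  1.54  0.52] M [0.144 0.503 0.031] w 0.0549 pos [0.5403 0.2828 0.0887] rot [ 3.1412e+00 -2.0000e-04 -1.9829e+00] q6 -1.214
t: 17.92
eef_pos: [0.5402, 0.2828, 0.0889]
ee_rot: [3.141, -0.0, -1.983]
force: [2.3, 1.4, -9.1]
width: 0.0546
t 17.92 slide [0.0002 0.     0.0009] turn [ 0.000e+00 -1.000e-04  1.844e-01] F [ 2.32  1.41 -9.05] M [ 0.702 -0.728 -0.013] w 0.0546 pos [0.5402 0.2828 0.0889] rot [ 3.1409e+00 -5.0000e-04 -1.9828e+00] q6 -1.214
```

```bash
python3 -m crank '[{"turn":[0,0,0],"slide":[0,0,0.002],"fingers":-1},{"turn":[0,0,0.005],"slide":[0,0,0.002],"fingers":-1},{"turn":[0,0,0.005],"slide":[0,0,0.002],"fingers":-1}]' >/dev/null
python3 -c "
from h import *
to([.5402,.2827,.0885])"
python3 -m crank '[{"turn":[0,0,0.005],"slide":[0,0,0],"fingers":-1},{"turn":[0,0,0.005],"slide":[0,0,0],"fingers":-1}]'>/dev/null
python3 -c "
from h import *
to([.5402,.2827,.0885])"
```

```text
t 18.17 slide [0.0001 0.0001 0.0007] turn [-1.000e-04 -1.000e-04  1.795e-01] F [-0.77  0.98 -4.25] M [0.427 0.421 0.694] w 0.0547 pos [0.5403 0.2827 0.0888] rot [ 3.1415e+00 -7.0000e-04 -2.0137e+00] q6 -1.245
t 18.33 slide [0.0001 0.0002 0.0009] turn [-1.000e-04 -1.000e-04  1.747e-01] F [-2.31  0.55 -2.46] M [0.297 0.65  1.26 ] w 0.0546 pos [0.5403 0.2827 0.0889] rot [-3.1414e+00 -7.0000e-04 -2.0436e+00] q6 -1.275
```

```bash
python3 -m crank '[{"turn":[0,0,-0.005],"slide":[0,0,0],"fingers":-1},{"turn":[0,0,-0.005],"slide":[0,0,0],"fingers":-1}]'>/dev/null
python3 -c "
from h import *
to([.5402,.2827,.0885])"
python3 -m crank '[{"turn":[0,0,0],"slide":[0,0,0],"fingers":0.6},{"turn":[0,0,0],"slide":[0,0,0],"fingers":0.6},{"turn":[0,0,0],"slide":[0,0,0],"fingers":0.7},{"turn":[0,0,0],"slide":[0,0,0],"fingers":0.7},{"turn":[0,0,0],"slide":[0,0,-0.03],"fingers":0.7}]'
python3 -m crank '[{"turn":[0,0,0],"slide":[0,0,-0.08],"fingers":0.7},{"turn":[0,0,0],"slide":[0,0,-0.15],"fingers":0.7},{"turn":[0,0,0],"slide":[0,0,-0.22],"fingers":0.7},{"turn":[0,0,0],"slide":[0,0,-0.3],"fingers":0.7},{"turn":[0,0,0],"slide":[0,0,-0.3],"fingers":0.7}]'
python3 - <<'E'
from h import *
f=grab_frame("wrist"); cv2.imwrite("pics/w11.png",f[:,:,::-1])
f=grab_frame("top"); cv2.imwrite("pics/t11.png",f[:,:,::-1])
f=grab_frame("scene"); cv2.imwrite("pics/s11.png",f[:,:,::-1])
E
```

```text
t 18.5 slide [0.0001 0.0002 0.0008] turn [ 0.     -0.      0.1799] F [-1.21  0.44 -3.83] M [0.432 0.673 0.573] w 0.0548 pos [0.5403 0.2827 0.0889] rot [ 3.1414e+00 -2.0000e-04 -2.0114e+00] q6 -1.242
t: 18.92
eef_pos: [0.5393, 0.2817, 0.1016]
ee_rot: [3.14, -0.004, -2.015]
force: [-0.3, 0.2, -0.2]
width: 0.0737
t: 19.33
eef_pos: [0.544, 0.2844, 0.2633]
ee_rot: [-3.134, 0.011, -2.013]
force: [0.6, 1.3, 2.2]
width: 0.0743
```

View pics/w11.png

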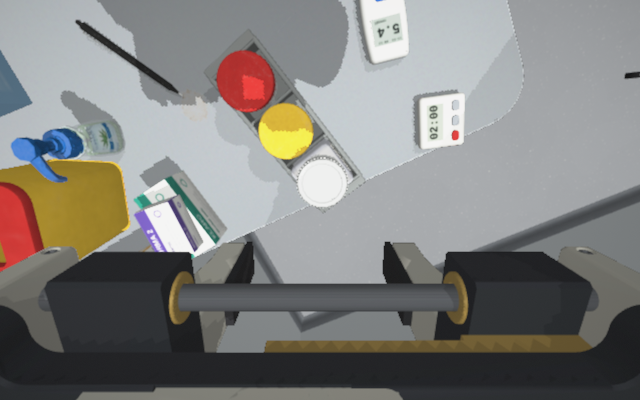

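View pics/s11.png

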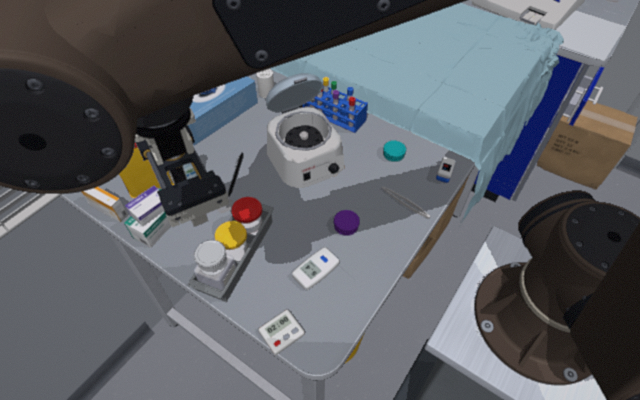

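```bash
python3 -m crank '[{"turn":[0,0,0],"slide":[0,0,0],"fingers":0.7},{"turn":[0,0,0],"slide":[0,0,0],"fingers":0.7},{"turn":[0,0,0],"slide":[0,0,0],"fingers":0.7},{"turn":[0,0,0],"slide":[0,0,0],"fingers":0.7}]'
python3 - <<'E'
from h import *
f=grab_frame("scene");cv2.imwrite("pics/s12.png",cv2.resize(f[230:300,180:260,::-1],None,fx=8,fy=8,interpolation=cv2.INTER_CUBIC))
# expected outlines of lid top plane if home/level
for z in (.1052,.1075):
  p=np.array([proj("scene",[.5402+.028*np.cos(a),.2827+.028*np.sin(a),z]) for a in np.linspace(0,6.28,73)]); print(z,((p.min(0)-[180,230])*8).round(),((p.max(0)-[180,230])*8).round())
E
```

```text
t: 19.82
eef_pos: [0.5404, 0.2826, 0.2529]
ee_rot: [3.141, -0.001, -2.014]
force: [-0.2, -0.4, -0.4]
width: 0.0742
0.1052 [104.  72.] [357. 287.]
0.1075 [102.  66.] [356. 282.]
```

View pics/s12.png

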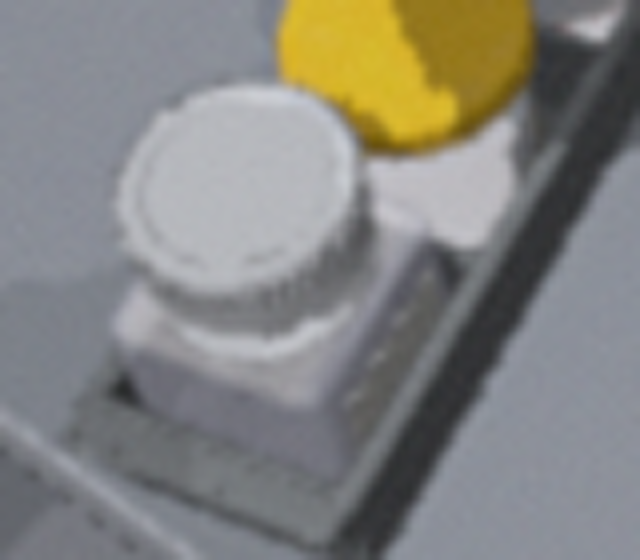

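The lid sits level and low on the neck, with its top ellipse at about (120–370, 82–290) in the crop. The gripper is clear and the bystanders have not been touched, so I'm handing the job in.

```bash
python3 -c "
from station import *
print(job_done())"
```

```text
the job is handed in; nothing more can be done
None
```

The white lid is screwed onto the pot up to the stop and released. The job was handed in at about 20 s with the gripper clear above it.

**What I did:**
- **Seating:** I picked up the lid and lowered it level onto the neck. It met only the sealing ring, at the height expected in the gaps, so the lugs had come down between the ridges by chance.
- **First feel:** Turning it back blocked at once (0.65 N m). I then turned clockwise about 20° and let go to regrip, because the last joint was near its range limit.
- **Second feel:** With the lid better centred in the jaws, turning back ran freely for about 16°. It then met a rib, at about 0.7 N m, still at gap height.
- **Screwing down:** I turned it clockwise about 84° by the tool, which includes some slip in the jaws. It dropped about 2.3 mm, as the description says it should, and then met a steep stop.

**Last checks:**
- A fresh grip pulled upward with 9 N moved the lid only 0.2 mm.
- Turning clockwise again, the torque rose at once, to 0.7 N m within 2°.
- The pictures show the lid level on the neck and the other things in their places.

**What did not go as planned:**
- The torque at the stop peaked at about 1.5 N m on the wrist, and about 1.3 N m in the later check. That is above the 0.5 N m that would have been enough.
- The first grip held the lid about 1.8 mm off centre, because the wrist camera reads about 1.5 mm off.
- While screwing, I pressed the lid down a little ahead of the thread, so the 0.1–0.3 N m of the last part never showed.
- I did not measure the final height of the lid after letting go. That the ring is pressed down rests on the 2.3 mm drop, the pull test and the pictures.

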